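# Snap a filter cassette shut with the hand pusher

## Robot

A 6-joint arm with a two-finger parallel gripper is mounted at the origin on the work surface. World frame = base frame: x ahead of the robot, y to its left, z up, the work surface at z = 0. Lengths are in m, angles in rad, forces in N, time in s.
With the tool pointing down it reaches from about 0.325 to 0.775 m from the base axis. Payload 5.5 kg.
Tool frame: the origin (TCP) lies midway between the tips of the shut fingers; the grasp point (between the pads) lies 19 mm behind it; z points along the fingers, y is the line along which they close (so a half turn about z gives the same grasp; the last joint's range is limited). The gripper opens to 85 mm and grips with 20 to 120 N. Pads are 22 mm wide; open, the fingers measure 114 mm over their backs; the gripper's body (76 mm by 85 mm) begins 54 mm behind the grasp point. The pads swing forward as they close: fully open they stand 13 mm farther back than shut.
Start: joints at [1.276, 0.091, 1.231, -0, 1.82, -0.057], TCP at [0.141, 0.583, 0.231] pointing down, gripper open.
Joint ranges: [-2.87, 2.87], [-0.86, 2.18], [0.17, 2.46], [-1.51, 4.65], [0.06, 2.69], [-2.65, 2.65]. Speed limits (rad/s): [2.57, 2.57, 3.01, 3.14, 3.14, 3.14].

## Interface

Orientations are given as a 3x3 rotation matrix whose columns are the frame's x, y, z axes.
In Python, from cell import r, get_image, close_job gives the robot as it stands.
- The arm moves only by the shell command python3 -m jog 'ROWS' [OPENING] [FORCE]. ROWS is JSON, a list of rows, each a list of 4 numbers: the shift along the world's x, y, z in m, then the turn about the world's z in rad. A call has 1 to 20 rows; each row is the pose to reach, as a shift and turn from the pose commanded when the call began; what a row does not reach only later rows make up. A row lasts 1/12 s, in which the tool goes at most 41.7 mm and 7.16 degrees, less where a joint would pass 70% of its speed; a pose out of reach is approached as far as the arm can. A call with a gripper value outside its range is refused whole. OPENING is the finger opening in m, from 0 to 0.0854, set as the call begins (- or left out, the last holds). The fingers move at their own pace and stop on an object; FORCE is the grip in N (left out, the last holds). Time passes only in rows, so rows that repeat a pose let the fingers close. It gives the time, the measured TCP pose, the force, the opening and the grip force at its end, in the units of the state.
- r.get_obs(): the state, without advancing time (a new reading comes with each control period).
- get_image(name): name is "scene" or "side" or "wrist"; returns a dict with "pixels" (420x560x3 uint8, red, green, blue), "depth" (420x560 float32, m along the optical axis (not along the pixel's ray), 0 where there is no reading), "K" (3x3 intrinsics, pixels), "position" and "rotation" of the camera in the world. Camera axes: x right, y down, z forward; pixel columns grow to the right and rows downward; lengths in m; the calibration is good to about 2 mm. A picture is of the moment at which its call begins.
- close_job(): hands the job in; it is judged then, once.
The state is a dict: "clock": time; "q": joint angles; "joint_velocities": joint speeds; "joint_efforts": joint torques, N m; "tool_pos": TCP position; "eef_rot": TCP orientation; "contact_force": force on the tool from outside, world axes, zero at the start; "ft_torque": the same for the moment, N m; "gripper_width": finger opening in m; "gripper_force": force on a finger pad.
Only numpy, scipy, OpenCV 4.12 (cv2) and the standard library are available. Lean on these libraries where they do the work, as an engineer would, in place of code of your own. Each camera call takes 0.05 s, during which the arm holds its last target. There are 200 camera calls.

## Task

Close the air-sampling filter cassette that stands open in the aluminium block: pick the clear cap out of the glass dish by its red plug and set it level on the mouth of the black cassette half, then take the hand pusher and press the cap straight down with it until it snaps fully home all round. Press only with the pusher, not with the fingers, stand the pusher back upright on its rubber pad, and leave the other things on the bench where they are.

Things in the scene. Friction and masses are not known exactly. Their poses are not given: they have to be found in the camera images.
- block: Fixed aluminium assembly block, 100 x 84 x 22 mm (x, y, z of its own frame), flat on the bench. In its middle stands, fixed, the lower half of a filter cassette: a black round cup, 48 mm outside diameter, rim 42 mm above the bench, 42 mm inside diameter, floor 16 mm below the rim with a white filter on it. Origin: centre of the block's underside, z up.
- mouth (a point): Centre of the black cup's mouth at rim height, z up. Four grey sprung tongues sit in slots of its wall, noses 5 mm below the rim. A cap let go level in the mouth within 2 mm of centre drops onto them and rests nearly level, underside about 5.5 mm below the rim. Pressing it with 10 to 20 N spreads them; it snaps 7 mm down and is held: underside 13 mm below the rim, flange on the rim.
- cap: Loose clear plastic cap (upper half of the cassette), 15 g, round, lying right way up in the dish. From the underside up: tapered skirt, 35 mm wide at the bottom, 40 mm at a bead 4 to 5.5 mm up; 36 mm neck; flange 46 mm wide, 13 to 17 mm up, flat on top; inlet stub 11 mm wide, 17 to 23 mm up, carrying a red plug. Origin: centre of the underside, z up through the plug.
- plug (a point): Middle of the cap's red plug, on the cap's axis, 28 mm above its underside. The plug is a cylinder 13 mm in diameter, 23 to 33 mm above the underside, fixed to the cap: the place to grip it, from above.
- pusher: Loose hand pusher, 86 mm tall, 145 to 235 g, round, standing upright on its pad. Aluminium foot 44 mm diameter, hollow from below (bore 22 mm wide, 20 mm deep: it clears the cap's stub and plug, so the foot's ring bears on the cap's flange); shoulder narrowing from 23 to 30 mm up; black handle above. Origin: centre of the foot's underside, z up along the handle.
- handle (a point): Point on the axis of the pusher's round black handle (24 mm diameter, from 30 to 86 mm above the foot's underside), 56 mm above the foot's underside.
- dish: Fixed round glass dish the cap starts in, 90 mm outside diameter, wall 2.5 mm, 12 mm high, floor 3 mm thick. Origin: centre of the underside.
- rest: Fixed square black rubber pad, the pusher's place, 84 x 84 mm, 8 mm thick. Origin: centre of the underside.
- closed_cassette: Bystander: a finished, closed cassette with a blue plug, 48 mm diameter, 36 mm tall, standing on the bench. Origin: centre of the underside.
- forceps: Bystander: dark steel forceps lying on the bench, about 140 mm long, 4 mm thick. Origin: near the middle, at bench height, x along their length.
- bottle: Bystander: amber glass bottle with a white cap, 42 mm diameter, 85 mm tall. Origin: centre of the underside.
- case: Bystander: closed teal plastic instrument case, 62 x 158 x 35 mm (x by y by z of its own frame). Origin: centre of the underside.
There are look-alikes about, which are no part of the job. What is meant by the rest is not green or turquoise, and is the larger of those in its own colour.

How it is judged:
On the way, in this order (a step that is already met when the one before it is completed fails the run):
1. the cap lies in the mouth of the cassette half, level within 0.2 rad, let go, not yet pressed home (horizontal distance between cap and mouth below 0.003 m and z of cap in the frame of mouth between -0.009 and -0.003 m and angle between cap's own z axis and vertical below 0.2 rad and contact force between the fingers and cap below 0.1 N), for 0.2 s.
2. the cap is home while the pusher bears on it (horizontal distance between cap and mouth below 0.003 m and z of cap in the frame of mouth below -0.0115 m and angle between cap's own z axis and vertical below 0.06 rad and contact force between pusher and cap above 0.5 N).
At the end, for the whole second after the job is handed in: The cap is snapped home in the cassette half (underside at least 11.5 mm below the rim, where 13 mm is full depth, centred within 3 mm, level within 0.06 rad), and the pusher stands upright, at rest, on its rubber pad, within 28 mm of the pad's centre (horizontal distance between cap and mouth below 0.003 m and z of cap in the frame of mouth below -0.0115 m and angle between cap's own z axis and vertical below 0.06 rad and horizontal distance between pusher and rest below 0.028 m and angle between pusher's own z axis and vertical below 0.05 rad and z of pusher in the frame of rest between 0.005 and 0.012 m and linear speed of each of pusher, cap below 0.02 m/s); the robot touches nothing.
It fails at once if the cap is pressed in (deeper than 9 mm below the rim) with the fingers or arm on it instead of the pusher (horizontal distance between cap and mouth below 0.01 m and z of cap in the frame of mouth below -0.009 m and contact force between any of the fingers, the arm and cap above 0.5 N).
It fails at once if the closed cassette, the forceps, the bottle or the case is pushed more than 20 mm from its place (distance of any of closed_cassette, forceps, bottle, case from where it was at the start of the episode above 0.02 m).
It also fails if it takes over 58 s, if anything falls off the work surface, if the arm or the gripper's body presses on something with over 40 N, if the wrist force passes 120 N, or if a joint passes its speed limit or range.

## Working session

There is one attempt and no reset: what is moved stays moved. The work goes in short steps, Python scripts to look and compute and a shell command to move; the robot and the scene stay as the last step left them, time stands still between calls to the robot, and variables do not carry over. Pictures are saved under pics/ and viewed, at most 11 in all, crops included, and the job is handed in when it is done.

```bash
mkdir -p pics; ls
python3 - <<'E'
from cell import r,get_image
import cv2,numpy as np
for n in("scene","side"):
    d=get_image(n); cv2.imwrite(f"pics/{n}0.png",d["pixels"][:,:,::-1]); np.savez(f"{n}0.npz",**{k:v for k,v in d.items()})
    print(n,d["K"],d["position"],d["rotation"])
o=r.get_obs();print(o["clock"],o["tool_pos"],o["eef_rot"],o["gripper_width"])
E
```

```text
pics
scene [[426.10404151   0.         275.99882805]
 [  0.         426.10404151 205.90096672]
 [  0.           0.           1.        ]] [ 1.25756885 -0.08542914  0.67176941] [[ 0.13120372  0.63694489 -0.75966229]
 [ 0.99134017 -0.08004568  0.10410261]
 [ 0.00549994 -0.7667424  -0.64193134]]
side [[400.99423226   0.         278.14078196]
 [  0.         400.99423226 208.46549275]
 [  0.           0.           1.        ]] [0.27754809 0.7616478  0.61627318] [[-0.94410933 -0.2003658   0.26174627]
 [-0.32939497  0.54332229 -0.77220453]
 [ 0.0125108  -0.81526341 -0.57895514]]
0.1 [0.14127248 0.58285968 0.23025533] [[-9.71851589e-01  2.35593356e-01 -5.09606518e-04]
 [ 2.35593889e-01  9.71850090e-01 -1.70923182e-03]
 [ 9.25774805e-05 -1.78117984e-03 -9.99998409e-01]] 0.0853884774466193
```

View pics/scene0.png

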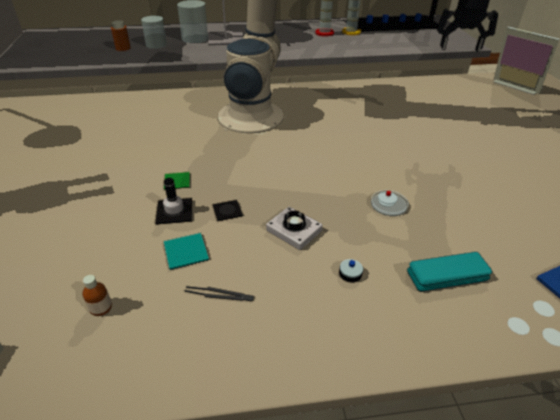

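View pics/side0.png

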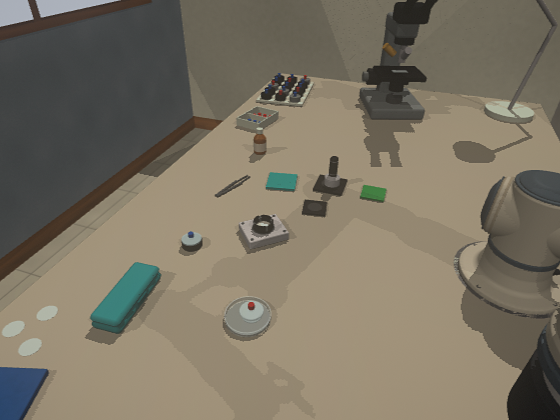

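The scene view shows the red plug at (388,193) in the dish, the mouth at (294,220), the pusher at (172,198) on the large black pad at (175,211), and a small black look-alike at (228,210). In the side view the plug is at (251,306), the mouth at (263,224) and the pusher at (333,172).

```bash
cat > h.py <<'E'
import numpy as np,cv2
def load(n): return dict(np.load(n+".npz"))
def ray(d,uv):
    K=d["K"];v=np.array([(uv[0]-K[0,2])/K[0,0],(uv[1]-K[1,2])/K[1,1],1]);v=d["rotation"]@v
    return d["position"],v/np.linalg.norm(v)
def plane(d,uv,z):
    p,v=ray(d,uv);return p+v*(z-p[2])/v[2]
def tri(d1,a,d2,b):
    A=np.zeros((3,3));y=np.zeros(3);L=[ray(d1,a),ray(d2,b)]
    for p,v in L: M=np.eye(3)-np.outer(v,v);A+=M;y+=M@p
    x=np.linalg.solve(A,y);return x,[np.linalg.norm((np.eye(3)-np.outer(v,v))@(x-p)) for p,v in L]
def cloud(d):
    h,w=d["depth"].shape;u,v=np.meshgrid(np.arange(w),np.arange(h));K=d["K"];z=d["depth"]
    P=np.stack([(u-K[0,2])/K[0,0]*z,(v-K[1,2])/K[1,1]*z,z],-1)@d["rotation"].T+d["position"]
    P[z==0]=np.nan;return P
def comps(m,box,mn=8):
    M=np.zeros(m.shape,np.uint8);x0,y0,x1,y1=box;M[y0:y1,x0:x1]=m[y0:y1,x0:x1]
    n,l,s,c=cv2.connectedComponentsWithStats(M)
    return [(s[i],c[i]) for i in range(1,n) if s[i][4]>=mn],l
def circ(P):
    A=np.c_[2*P,np.ones(len(P))];s=np.linalg.lstsq(A,(P**2).sum(1),rcond=None)[0];return s[:2],np.sqrt(s[2]+s[:2]@s[:2])
E
python3 - <<'E'
from h import *
S,D=load("scene0"),load("side0")
c={}
for n,d,b in(("s",S,(370,175,410,215)),("d",D,(225,290,275,335))):
    p=d["pixels"].astype(int);m=(p[...,0]>100)&(p[...,0]>1.8*p[...,1])
    for s,x in comps(m,b,4)[0]: print("red",n,s,x);c[n]=x
print("plug",tri(S,c["s"],D,c["d"]))
np.set_printoptions(precision=4,suppress=True)
for n,d,boxes in(("s",S,dict(rim=(260,200,325,245),push=(150,170,200,225))),("d",D,dict(rim=(235,205,295,255),push=(305,150,355,200)))):
    C=cloud(d)
    for k,(x0,y0,x1,y1) in boxes.items():
        Q=C[y0:y1,x0:x1].reshape(-1,3);print(n,k,"zmax",np.nanmax(Q[:,2]))
        for lo,hi in([(.037,.047)] if k=="rim" else [(.088,.1),(.045,.088),(.006,.0105)])+([(.018,.026)] if k=="rim" else []):
            R=Q[(Q[:,2]>lo)&(Q[:,2]<hi)]
            print(lo,len(R),R.mean(0),R[:,:2].min(0),R[:,:2].max(0),(R[:,:2].min(0)+R[:,:2].max(0))/2, circ(R[:,:2]))
# large crops
def crop(n,d,b):
    x0,y0,x1,y1=b;return cv2.resize(d["pixels"][y0:y1,x0:x1,::-1],(390,390),interpolation=cv2.INTER_CUBIC)
a=np.hstack([crop("",S,(262,190,327,255)),crop("",D,(231,194,296,259))])
cv2.imwrite("pics/rim0.png",a)
E
```

```text
red s [386 191   5   5  15] [388.13333333 192.4       ]
red d [248 302   6   5  26] [250.69230769 304.11538462]
plug (array([0.4867768 , 0.29507613, 0.0341614 ]), [np.float64(0.0004157206897560634), np.float64(0.0004157206897560863)])
s rim zmax 0.0458830175328524
0.037 142 [0.5567 0.0507 0.0412] [0.5303 0.0271] [0.5808 0.0748] [0.5555 0.0509] (array([0.5561, 0.0507]), np.float64(0.022408944127940554))
0.018 806 [0.5677 0.0491 0.0229] [ 0.4929 -0.0111] [0.6204 0.113 ] [0.5566 0.0509] (array([0.5558, 0.0514]), np.float64(0.042902486381648716))
s push zmax 0.09754663415839548
0.088 69 [ 0.4539 -0.2233  0.0933] [ 0.4411 -0.2348] [ 0.463  -0.2126] [ 0.4521 -0.2237] (array([ 0.4524, -0.2237]), np.float64(0.008430453712173817))
0.045 155 [ 0.4582 -0.2228  0.0662] [ 0.4484 -0.2359] [ 0.4639 -0.2123] [ 0.4561 -0.2241] (array([ 0.4509, -0.2239]), np.float64(0.010533206045179044))
0.006 740 [ 0.4199 -0.2209  0.0083] [ 0.2953 -0.2661] [ 0.4969 -0.1818] [ 0.3961 -0.224 ] (array([ 0.4008, -0.2299]), np.float64(0.0752450332626868))
d rim zmax 0.042904250027800406
0.037 89 [0.554  0.053  0.0398] [0.5317 0.0299] [0.5786 0.0773] [0.5551 0.0536] (array([0.5547, 0.0533]), np.float64(0.02233757107610985))
0.018 680 [0.5526 0.0618 0.0211] [ 0.4936 -0.008 ] [0.616  0.1158] [0.5548 0.0539] (array([0.5552, 0.0533]), np.float64(0.040555596038501715))
d push zmax 0.09423714908446312
0.088 31 [ 0.4486 -0.2191  0.0914] [ 0.4384 -0.2323] [ 0.4575 -0.2086] [ 0.448  -0.2204] (array([ 0.4484, -0.2201]), np.float64(0.0080956276252117))
0.045 117 [ 0.4478 -0.2147  0.0671] [ 0.4373 -0.2259] [ 0.4619 -0.2076] [ 0.4496 -0.2168] (array([ 0.449 , -0.2209]), np.float64(0.01013666844959777))
0.006 190 [ 0.4523 -0.211   0.0073] [ 0.4112 -0.2626] [ 0.494  -0.1774] [ 0.4526 -0.22  ] (array([ 0.4524, -0.2225]), np.float64(0.03745011734815476))
```

View pics/rim0.png

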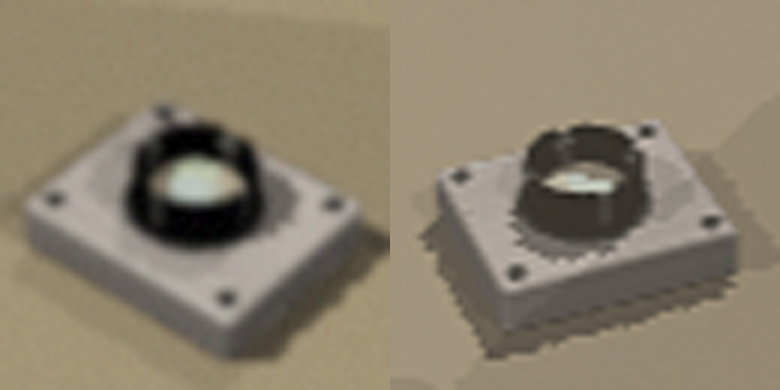

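The crop shows the open cup on its block, with both views agreeing to about 2 mm. Mouth ≈ (0.555, 0.052), plug ≈ (0.487, 0.295), pusher ≈ (0.450, -0.222).

Next I go above the plug.

```bash
python3 -m jog '[[0.346,-0.288,-0.06,0],[0.346,-0.288,-0.06,0],[0.346,-0.288,-0.06,0],[0.346,-0.288,-0.06,0],[0.346,-0.288,-0.06,0],[0.346,-0.288,-0.06,0],[0.346,-0.288,-0.06,0],[0.346,-0.288,-0.06,0],[0.346,-0.288,-0.06,0],[0.346,-0.288,-0.06,0],[0.346,-0.288,-0.06,0],[0.346,-0.288,-0.06,0],[0.346,-0.288,-0.06,0],[0.346,-0.288,-0.06,0],[0.346,-0.288,-0.06,0]]' 0.05 25
python3 - <<'E'
from cell import r,get_image
from h import *
np.set_printoptions(precision=4,suppress=True)
d=get_image("wrist");np.savez("w1.npz",**d);cv2.imwrite("pics/w1.png",d["pixels"][:,:,::-1])
print(d["position"],d["rotation"],r.get_obs()["tool_pos"])
p=d["pixels"].astype(int);m=(p[...,0]>100)&(p[...,0]>1.8*p[...,1])
for s,x in comps(m,(0,0,560,420),20)[0]: print(s,x,plane(d,x,.034))
E
```

```text
clock: 1.35
tool_pos: [0.4866, 0.2961, 0.1714]
eef_rot: [[-0.972, 0.234, -0.0], [0.234, 0.972, 0.0], [0.0, 0.0, -1.0]]
contact_force: [-0.9, -0.0, -0.7]
gripper_width: 0.0503
gripper_force: 0.0
[0.4201 0.3117 0.3145] [[ 0.2341  0.9361  0.2627]
 [ 0.9722 -0.2253 -0.0635]
 [-0.0003  0.2702 -0.9628]] [0.4865 0.2963 0.1716]
[269 191  14  15 164] [275.378  197.8841] [0.4864 0.2943 0.034 ]
```

View pics/w1.png

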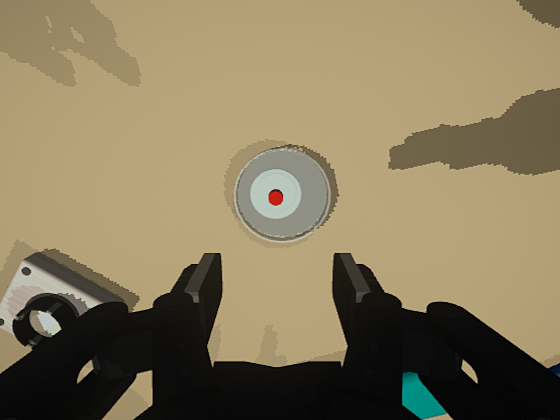

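The wrist view shows the plug at (275,198), right on the fingers' midline (277). I descend and grip.

```bash
python3 -m jog '[[0,-0.0015,-0.04,0],[0,-0.0015,-0.08,0],[0,-0.0015,-0.11,0],[0,-0.0015,-0.13,0],[0,-0.0015,-0.14,0],[0,-0.0015,-0.1485,0],[0,-0.0015,-0.1485,0],[0,-0.0015,-0.1485,0]]'
python3 -m jog '[[0,0,0,0],[0,0,0,0],[0,0,0,0],[0,0,0,0],[0,0,0,0],[0,0,0,0]]' 0.005 25
```

```text
clock: 2.07
tool_pos: [0.4878, 0.2944, 0.0242]
eef_rot: [[-0.972, 0.235, 0.002], [0.235, 0.972, 0.001], [-0.001, 0.001, -1.0]]
contact_force: [0.3, 0.3, 1.1]
gripper_width: 0.0503
gripper_force: 0.0
clock: 2.57
tool_pos: [0.4881, 0.294, 0.0242]
eef_rot: [[-0.972, 0.236, 0.002], [0.236, 0.972, 0.001], [-0.002, 0.002, -1.0]]
contact_force: [-0.8, -0.1, 5.6]
gripper_width: 0.0115
gripper_force: 24.5
```

```bash
python3 -m jog '[[0,0,0.01,0],[0,0,0.03,0],[0,0,0.06,0],[0,0,0.09,0],[0,0,0.09,0],[0,0,0.09,0]]'
cat > look.py <<'E'
import sys
from cell import r,get_image
from h import *
n=sys.argv[1];L=[]
for c in sys.argv[2:]:
    d=get_image(c);np.savez(f"{c}{n}.npz",**d);L.append(d["pixels"][:,:,::-1])
cv2.imwrite(f"pics/{n}.png",L[0])
o=r.get_obs();print(o["tool_pos"],o["gripper_width"],o["clock"])
E
python3 look.py g1 wrist scene side
```

```text
clock: 3.07
tool_pos: [0.4885, 0.2942, 0.1159]
eef_rot: [[-0.972, 0.236, 0.004], [0.236, 0.972, 0.002], [-0.004, 0.003, -1.0]]
contact_force: [-0.2, 0.5, -0.5]
gripper_width: 0.0111
gripper_force: 24.5
[0.48667111 0.29324505 0.1113334 ] 0.011047316836372638 3.2167
```

View pics/g1.png

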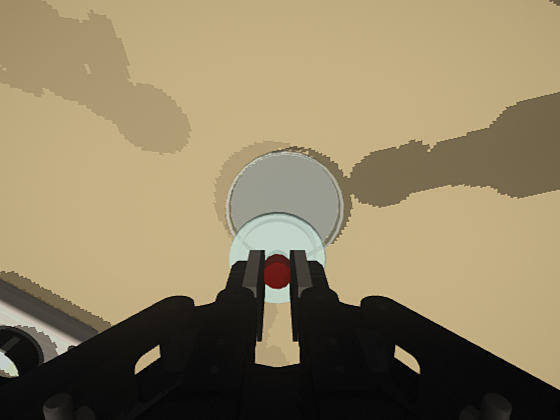

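The cap is held by its plug at (277,271) and looks level in the view; the dish is empty. I move so the wrist camera sees the mouth beside the held cap.

```bash
python3 -m jog '[[0.013,-0.031,0.01,0],[0.026,-0.063,0.02,0],[0.039,-0.095,0.03,0],[0.052,-0.126,0.03,0],[0.064,-0.158,0.03,0],[0.077,-0.19,0.03,0],[0.09,-0.22,0.03,0],[0.098,-0.24,0.03,0],[0.103,-0.252,0.03,0],[0.103,-0.252,0.03,0],[0.103,-0.252,0.03,0],[0.103,-0.252,0.03,0],[0.103,-0.252,0.03,0]]'
python3 look.py m1 wrist scene side
python3 - <<'E'
from h import *
np.set_printoptions(precision=4,suppress=True)
d=load("wristm1");C=cloud(d);p=d["pixels"].astype(int)
Q=C.reshape(-1,3);ok=(np.hypot(Q[:,0]-.555,Q[:,1]-.052)<.03)
R=Q[ok&(abs(Q[:,2]-.042)<.003)];print(len(R),R.mean(0),circ(R[:,:2]),(R.min(0)+R.max(0))/2)
m=(p[...,0]>60)&(p[...,0]>1.8*p[...,1])
for s,x in comps(m,(0,0,560,420),40)[0]: print("red",s,x,[plane(d,x,z) for z in(.14,.15)],C[int(x[1]),int(x[0])])
E
```

```text
clock: 4.3
tool_pos: [0.5899, 0.043, 0.1426]
eef_rot: [[-0.972, 0.234, -0.001], [0.234, 0.972, 0.0], [0.001, 0.0, -1.0]]
contact_force: [0.2, 1.3, 0.8]
gripper_width: 0.011
gripper_force: 24.5
[0.59010767 0.04272636 0.14288969] 0.011148081168272695 4.45
894 [0.5554 0.0507 0.042 ] (array([0.5551, 0.0508]), np.float64(0.022134710450029835)) [0.5552 0.0507 0.0418]
red [264 254  27  35 768] [276.8477 271.2682] [array([0.5926, 0.0419, 0.14  ]), array([0.5879, 0.043 , 0.15  ])] [0.5854 0.0433 0.1548]
```

View pics/m1.png

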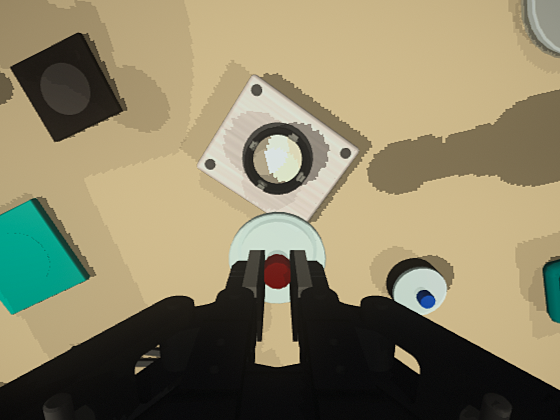

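The mouth is at (278,158), and the held cap's flange spans columns 230–325 with its centre near row 257. I fit the flange plane from depth for the cap's tilt and centre.

Run:
```python
from h import *
np.set_printoptions(precision=4,suppress=True)
d=load("wristm1");C=cloud(d);p=d["pixels"].astype(int)
m=np.zeros(p.shape[:2],bool);m[208:306,225:330]=1
m&=(p.min(-1)>140)&(p[...,1]>=p[...,0])&(C[...,2]>.125)&(C[...,2]<.15)
R=C[m];A=np.c_[R[:,:2]-R[:,:2].mean(0),np.ones(len(R))];s=np.linalg.lstsq(A,R[:,2],rcond=None)[0]
print("n",len(R),"slope,z",s,"resid",np.std(R[:,2]-A@s),R.mean(0))
# outline: outer edge points of flange, upper half and lower
cn,_=cv2.findContours(m.astype(np.uint8),cv2.RETR_EXTERNAL,cv2.CHAIN_APPROX_NONE)
c=np.vstack([k[:,0] for k in cn]);pts=np.array([plane(d,u,.139)[:2] for u in c])
q=circ(pts)
for _ in range(6):
    e=np.hypot(*(pts-q[0]).T)-q[1];k=e>-.0008; k=abs(e)<.002 if _>3 else k; q=circ(pts[k])
print("flange",q,k.sum(),"TCP .5901 .0427")
# red upper part
t=(p[...,0]>60)&(p[...,0]>1.8*p[...,1])&(C[...,2]>.1515)&(C[...,2]<.158)
t[:240]=0;t[310:]=0;R=C[t];print("plugtop",len(R),R.mean(0),(R.min(0)+R.max(0))/2,np.ptp(R,axis=0))
```

```text
n 3522 slope,z [ 0.0019 -0.0008  0.1388] resid 0.0007652531512347929 [0.58   0.0447 0.1388]
flange (array([0.5872, 0.0431]), np.float64(0.022318561363960397)) 195 TCP .5901 .0427
plugtop 640 [0.5868 0.0433 0.1546] [0.5874 0.0431 0.1548] [0.013  0.0121 0.0062]
```

```bash
python3 -m jog '[[-0.016,0.004,0,0],[-0.032,0.0075,-0.02,0],[-0.032,0.0075,-0.04,0],[-0.032,0.0075,-0.055,0],[-0.032,0.0075,-0.065,0],[-0.032,0.0075,-0.065,0],[-0.032,0.0075,-0.065,0],[-0.032,0.0075,-0.065,0]]'
python3 look.py p1 wrist
python3 -m jog '[[0,0,-0.006,0],[0,0,-0.01,0],[0,0,-0.014,0],[0,0,-0.016,0],[0,0,-0.018,0],[0,0,-0.019,0],[0,0,-0.019,0],[0,0,-0.019,0]]'
```

```text
clock: 5.12
tool_pos: [0.559, 0.0493, 0.0791]
eef_rot: [[-0.972, 0.235, 0.002], [0.235, 0.972, 0.0], [-0.002, 0.0, -1.0]]
contact_force: [-1.3, -0.5, -0.5]
gripper_width: 0.0111
gripper_force: 24.5
[0.55920266 0.0492438  0.07929092] 0.011138518625256662 5.1667
clock: 5.83
tool_pos: [0.5585, 0.0495, 0.0592]
eef_rot: [[-0.972, 0.235, 0.0], [0.235, 0.972, 0.001], [-0.0, 0.001, -1.0]]
contact_force: [-0.6, 3.4, 1.6]
gripper_width: 0.0114
gripper_force: 24.7
```

```bash
python3 -m jog '[[-0.0005,0.001,0,0],[-0.0005,0.001,-0.001,0],[-0.0005,0.001,-0.0015,0],[-0.0005,0.001,-0.0015,0]]'
python3 -m jog '[[0,0,0,0],[0,0,0,0],[0,0,0,0],[0,0,0,0]]' 0.035
python3 -m jog '[[0,0,0.02,0],[0.02,0,0.05,0],[0.04,-0.003,0.09,0],[0.04,-0.003,0.09,0],[0.04,-0.003,0.09,0],[0.04,-0.003,0.09,0]]'
python3 look.py r1 wrist scene side
cat > capm.py <<'E'
import sys
from h import *
np.set_printoptions(precision=4,suppress=True)
d=load("wrist"+sys.argv[1]);C=cloud(d);p=d["pixels"].astype(int)
near=np.hypot(C[...,0]-.555,C[...,1]-.051)<.03
m=near&(C[...,2]>.044)&(C[...,2]<.06)&(p[...,2]>90)
R=C[m];A=np.c_[R[:,:2]-R[:,:2].mean(0),np.ones(len(R))]
from scipy.optimize import least_squares
s=least_squares(lambda s:A@s-R[:,2],[0,0,.05],loss="soft_l1",f_scale=.0005).x
print("flange",len(R),s,circ(R[:,:2]),(R.min(0)+R.max(0))/2,np.ptp(R,axis=0))
t=near&(p[...,0]>60)&(p[...,0]>1.8*p[...,1]);R=C[t&(C[...,2]>np.nanmax(C[...,2][t])-.004)];print("plugtop",len(R),R.mean(0),(R.min(0)+R.max(0))/2)
E
python3 capm.py r1
```

```text
clock: 6.17
tool_pos: [0.5579, 0.0502, 0.0572]
eef_rot: [[-0.972, 0.236, 0.0], [0.236, 0.972, 0.0], [-0.0, 0.0, -1.0]]
contact_force: [-0.9, 3.3, 0.9]
gripper_width: 0.0113
gripper_force: 24.6
clock: 6.5
tool_pos: [0.5578, 0.0499, 0.057]
eef_rot: [[-0.972, 0.236, -0.0], [0.236, 0.972, -0.0], [0.0, -0.0, -1.0]]
contact_force: [-0.1, -0.2, 0.8]
gripper_width: 0.0351
gripper_force: 0.0
clock: 7.0
tool_pos: [0.5979, 0.047, 0.147]
eef_rot: [[-0.972, 0.236, -0.0], [0.236, 0.972, -0.0], [0.0, -0.0, -1.0]]
contact_force: [-0.2, 0.3, -0.6]
gripper_width: 0.0349
gripper_force: 0.0
[0.59667797 0.04712729 0.14514437] 0.034706352565306596 7.15
flange 3064 [-0.0717  0.0734  0.0538] (array([0.5554, 0.0507]), np.float64(0.016961577096241513)) [0.5555 0.0508 0.0537] [0.0458 0.0456 0.008 ]
plugtop 286 [0.5563 0.0499 0.0697] [0.5563 0.0499 0.0696]
```

View pics/r1.png

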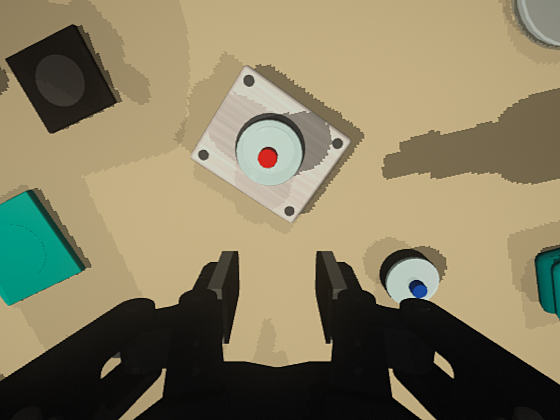

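The cap sits in the mouth at (270,152), resting on the tongues with a measured tilt of about 0.1 rad. It is let go and centred within about 1.5 mm. Now the pusher.

```bash
python3 -m jog '[[-0.012,-0.029,0.02,0],[-0.024,-0.058,0.04,0],[-0.038,-0.088,0.055,0],[-0.05,-0.117,0.055,0],[-0.062,-0.146,0.055,0],[-0.075,-0.175,0.055,0],[-0.087,-0.204,0.055,0],[-0.1,-0.233,0.055,0],[-0.108,-0.254,0.055,0],[-0.112,-0.262,0.055,0],[-0.112,-0.262,0.055,0],[-0.112,-0.262,0.055,0],[-0.112,-0.262,0.055,0]]' 0.06 60
python3 look.py h1 wrist
python3 - <<'E'
from h import *
np.set_printoptions(precision=4,suppress=True)
d=load("wristh1");C=cloud(d);near=np.hypot(C[...,0]-.45,C[...,1]+.222)<.04
for lo,hi in((.09,.099),(.02,.034),(.045,.09)):
    R=C[near&(C[...,2]>lo)&(C[...,2]<hi)];print(lo,len(R),R.mean(0),circ(R[:,:2]),(R.min(0)+R.max(0))/2,np.ptp(R,axis=0))
# pad from dark, low
near=np.hypot(C[...,0]-.45,C[...,1]+.222)<.075
m=near&(C[...,2]>.005)&(C[...,2]<.011)&(d["pixels"].max(-1)<75)
m=cv2.morphologyEx(m.astype(np.uint8),cv2.MORPH_OPEN,np.ones((3,3)));R=C[m>0][:,:2].astype(np.float32)
print("pad",len(R),cv2.minAreaRect(R))
E
```

```text
clock: 8.23
tool_pos: [0.4861, -0.2137, 0.2018]
eef_rot: [[-0.972, 0.234, -0.0], [0.234, 0.972, 0.001], [0.001, 0.001, -1.0]]
contact_force: [0.7, -0.5, -0.4]
gripper_width: 0.0602
gripper_force: 0.0
[ 0.48626176 -0.21357282  0.20197053] 0.06012573782450503 8.2833
0.09 762 [ 0.449  -0.2241  0.0936] (array([ 0.4492, -0.2243]), np.float64(0.008207975259794638)) [ 0.4493 -0.2245  0.0935] [0.0231 0.0236 0.0069]
0.02 385 [ 0.4439 -0.22    0.0322] (array([ 0.4496, -0.2245]), np.float64(0.020238054055939387)) [ 0.4494 -0.2245  0.0274] [0.0432 0.0434 0.0133]
0.045 165 [ 0.4428 -0.218   0.0687] (array([ 0.4496, -0.2245]), np.float64(0.011845640799688834)) [ 0.4494 -0.2231  0.0676] [0.0239 0.0214 0.0448]
pad 5176 ((0.45298898220062256, -0.22396264970302582), (0.08314456045627594, 0.08321909606456757), 89.9986801147461)
```

View pics/h1.png

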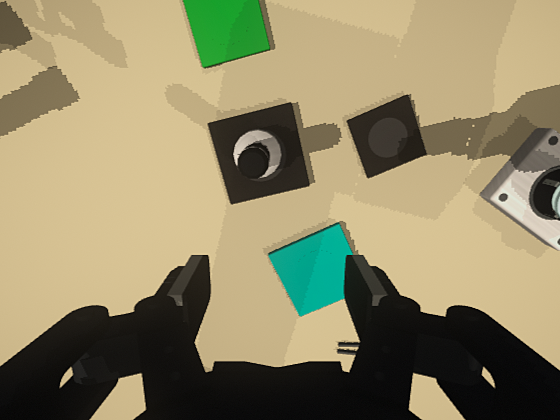

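The pusher is at (256,157) on the large black pad, axis (0.4495, -0.2244), with the pad centre at (0.453, -0.224). I grip the handle.

```bash
python3 -m jog '[[-0.0367,-0.0108,0,0],[-0.0367,-0.0108,-0.03,0],[-0.0367,-0.0108,-0.07,0],[-0.0367,-0.0108,-0.11,0],[-0.0367,-0.0108,-0.14,0],[-0.0367,-0.0108,-0.156,0],[-0.0367,-0.0108,-0.156,0],[-0.0367,-0.0108,-0.156,0],[-0.0367,-0.0108,-0.156,0]]'
python3 -m jog '[[0,0,0,0],[0,0,0,0],[0,0,0,0],[0,0,0,0],[0,0,0,0],[0,0,0,0]]' 0.015 100
```

```text
clock: 9.03
tool_pos: [0.4504, -0.2256, 0.0482]
eef_rot: [[-0.972, 0.234, 0.002], [0.234, 0.972, -0.001], [-0.003, -0.001, -1.0]]
contact_force: [-0.1, 0.6, -0.1]
gripper_width: 0.06
gripper_force: 0.0
clock: 9.53
tool_pos: [0.45, -0.226, 0.0479]
eef_rot: [[-0.972, 0.236, 0.003], [0.236, 0.972, -0.001], [-0.003, -0.001, -1.0]]
contact_force: [0.5, 1.4, 6.2]
gripper_width: 0.0221
gripper_force: 97.5
```

```bash
python3 -m jog '[[0,0,0.01,0],[0,0,0.04,0],[0,0,0.075,0],[0.01,0.02,0.105,0],[0.025,0.045,0.105,0],[0.04,0.073,0.105,0],[0.055,0.1,0.105,0],[0.07,0.127,0.105,0],[0.085,0.154,0.105,0],[0.1,0.181,0.105,0],[0.115,0.208,0.105,0],[0.13,0.235,0.105,0],[0.144,0.26,0.105,0],[0.15,0.271,0.105,0],[0.15,0.271,0.105,0],[0.15,0.271,0.105,0],[0.15,0.271,0.105,0],[0.15,0.271,0.105,0]]'
python3 look.py k1 wrist scene side
python3 capm.py k1
python3 - <<'E'
from h import *
np.set_printoptions(precision=4,suppress=True)
d=load("wristk1");C=cloud(d)
near=np.hypot(C[...,0]-.6,C[...,1]-.045)<.035
for lo,hi in((.185,.2),(.125,.14),(.11,.15)):
    R=C[near&(C[...,2]>lo)&(C[...,2]<hi)]
    if len(R)>20:print(lo,len(R),R.mean(0),circ(R[:,:2]),(R.min(0)+R.max(0))/2,np.ptp(R,axis=0))
E
```

```text
clock: 11.03
tool_pos: [0.5987, 0.044, 0.1514]
eef_rot: [[-0.971, 0.237, -0.0], [0.237, 0.971, -0.001], [0.0, -0.001, -1.0]]
contact_force: [0.4, -0.1, -2.3]
gripper_width: 0.0222
gripper_force: 98.2
[0.59890932 0.04429102 0.15154036] 0.02190938893704042 11.1833
flange 2972 [-0.0746  0.0735  0.0538] (array([0.5554, 0.0507]), np.float64(0.016939797248416728)) [0.5554 0.0506 0.054 ] [0.0458 0.0456 0.0082]
plugtop 276 [0.5563 0.0499 0.0696] [0.5565 0.0498 0.0699]
0.185 6492 [0.5931 0.045  0.1952] (array([0.5909, 0.0459]), np.float64(0.013985453896116046)) [0.5964 0.0466 0.1925] [0.033  0.0661 0.015 ]
0.125 1907 [0.584  0.0474 0.1359] (array([0.5954, 0.0446]), np.float64(0.017796174272276186)) [0.5908 0.0442 0.1325] [0.0305 0.043  0.015 ]
0.11 3073 [0.5845 0.0473 0.1359] (array([0.5921, 0.0455]), np.float64(0.014512339099960582)) [0.5908 0.0442 0.1315] [0.0305 0.0431 0.037 ]
```

View pics/k1.png

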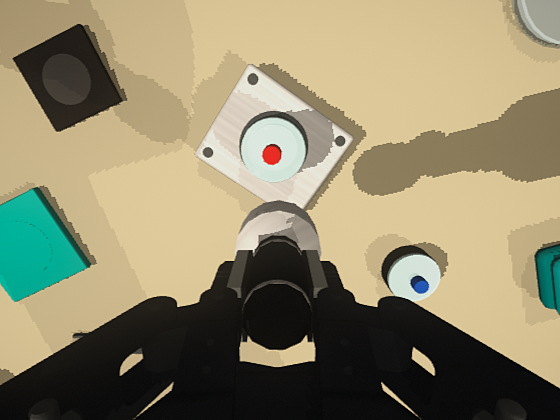

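The pusher is held, with its foot visible at (279,225), and the cap is undisturbed at (272,150). I locate the foot's axis from its side wall.

Run:
```python
from h import *
from scipy.optimize import least_squares
np.set_printoptions(precision=4,suppress=True)
d=load("wristk1");C=cloud(d)
near=np.hypot(C[...,0]-.597,C[...,1]-.045)<.027
for lo,hi,r0 in((.113,.132,.022),(.115,.124,.022),(.124,.133,.022),(.145,.172,.012)):
    R=C[near&(C[...,2]>lo)&(C[...,2]<hi)]
    if len(R)<10: continue
    s=least_squares(lambda c:np.hypot(R[:,0]-c[0],R[:,1]-c[1])-r0,[.597,.045],loss="soft_l1",f_scale=.0005)
    print(lo,len(R),s.x,np.ptp(R,axis=0))
# handle top disc
m=np.zeros(d["depth"].shape,bool);m[270:352,240:315]=1
R=C[m&(C[...,2]>.18)&(np.hypot(C[...,0]-.598,C[...,1]-.044)<.02)];print("top",np.median(R[:,2]),len(R),(R.min(0)+R.max(0))/2,np.ptp(R,axis=0))
for n,b in(("scene",.0),("side",.0)):
    d=load(n+"k1");C=cloud(d);near=np.hypot(C[...,0]-.597,C[...,1]-.045)<.035
    for lo,hi,r0 in((.114,.132,.022),(.145,.165,.012)):
        R=C[near&(C[...,2]>lo)&(C[...,2]<hi)]
        if len(R)>10:
            s=least_squares(lambda c:np.hypot(R[:,0]-c[0],R[:,1]-c[1])-r0,[.597,.045],loss="soft_l1",f_scale=.0005);print(n,lo,len(R),s.x,"zmin",np.nanmin(C[...,2][near&(C[...,2]>.09)]))
```

```text
0.113 597 [0.598  0.0439] [0.0193 0.039  0.0185]
0.115 283 [0.598  0.0439] [0.0192 0.039  0.0088]
0.124 314 [0.598  0.0439] [0.019  0.0387 0.0089]
0.145 2129 [0.5975 0.0438] [0.0145 0.0481 0.0269]
top 0.19608127204407094 5160 [0.5986 0.044  0.19  ] [0.0285 0.0311 0.0199]
scene 0.114 143 [0.597  0.0443] zmin 0.11136648227686119
scene 0.145 136 [0.5974 0.0437] zmin 0.11136648227686119
side 0.114 129 [0.598  0.0447] zmin 0.11129025699030648
side 0.145 102 [0.5997 0.0519] zmin 0.11129025699030648
```

```bash
python3 -m jog '[[-0.02,0.003,0,0],[-0.043,0.007,0,0],[-0.043,0.007,0,0],[-0.043,0.007,-0.02,0],[-0.043,0.007,-0.035,0],[-0.043,0.007,-0.045,0],[-0.043,0.007,-0.05,0],[-0.043,0.007,-0.05,0],[-0.043,0.007,-0.05,0],[-0.043,0.007,-0.05,0]]'
python3 -m jog '[[0,0,-0.002,0],[0,0,-0.004,0],[0,0,-0.006,0],[0,0,-0.007,0],[0,0,-0.007,0],[0,0,-0.007,0]]'
```

```text
clock: 12.02
tool_pos: [0.5568, 0.0522, 0.1024]
eef_rot: [[-0.972, 0.236, 0.002], [0.236, 0.972, 0.0], [-0.002, 0.0, -1.0]]
contact_force: [-0.1, 0.1, -1.7]
gripper_width: 0.0219
gripper_force: 98.2
clock: 12.52
tool_pos: [0.5561, 0.0523, 0.0941]
eef_rot: [[-0.972, 0.236, -0.0], [0.236, 0.972, -0.0], [0.0, -0.0, -1.0]]
contact_force: [0.2, -0.6, -2.3]
gripper_width: 0.0219
gripper_force: 98.2
```

```bash
python3 -m jog '[[0,-0.001,-0.001,0],[0,-0.001,-0.002,0],[0,-0.001,-0.003,0],[0,-0.001,-0.004,0],[0,-0.001,-0.005,0],[0,-0.001,-0.006,0]]'
python3 -m jog '[[0,0,-0.001,0],[0,0,-0.002,0],[0,0,-0.003,0],[0,0,-0.0035,0],[0,0,-0.0035,0]]'
```

```text
clock: 13.02
tool_pos: [0.5564, 0.0513, 0.0887]
eef_rot: [[-0.972, 0.236, 0.001], [0.236, 0.972, -0.0], [-0.001, 0.0, -1.0]]
contact_force: [0.3, -0.4, -0.2]
gripper_width: 0.0221
gripper_force: 98.6
clock: 13.43
tool_pos: [0.5566, 0.0513, 0.0859]
eef_rot: [[-0.972, 0.236, 0.002], [0.236, 0.972, -0.0], [-0.002, 0.0, -1.0]]
contact_force: [-0.8, 0.3, 6.7]
gripper_width: 0.0218
gripper_force: 99.2
```

```bash
python3 -m jog '[[0,0,-0.001,0],[0,0,-0.002,0],[0,0,-0.002,0]]'
python3 -m jog '[[0,0,-0.001,0],[0,0,-0.002,0],[0,0,-0.002,0]]'
```

```text
clock: 13.68
tool_pos: [0.5572, 0.0514, 0.0859]
eef_rot: [[-0.972, 0.235, 0.004], [0.235, 0.972, -0.0], [-0.004, 0.001, -1.0]]
contact_force: [-2.9, -0.2, 12.9]
gripper_width: 0.0221
gripper_force: 99.9
clock: 13.93
tool_pos: [0.5577, 0.0514, 0.0858]
eef_rot: [[-0.972, 0.235, 0.006], [0.235, 0.972, -0.0], [-0.006, 0.001, -1.0]]
contact_force: [-5.1, -0.3, 20.3]
gripper_width: 0.0218
gripper_force: 100.6
```

```bash
python3 -m jog '[[-0.001,0,-0.001,0],[-0.002,0,-0.003,0],[-0.002,0,-0.003,0]]'
python3 -m jog '[[0.002,0,0.005,0],[0.002,0,0.02,0],[0.02,-0.002,0.05,0],[0.043,-0.007,0.07,0],[0.043,-0.007,0.07,0],[0.043,-0.007,0.07,0],[0.043,-0.007,0.07,0]]'
python3 look.py e1 wrist scene side; python3 capm.py e1
python3 - <<'E'
from h import *
from scipy.optimize import least_squares
np.set_printoptions(precision=4,suppress=True)
d=load("wriste1");C=cloud(d)
near=np.hypot(C[...,0]-.598,C[...,1]-.044)<.027
R=C[near&(C[...,2]>.1)&(C[...,2]<.15)];print(R.min(0),R.max(0))
for z in(.113,.121,.129):
    Q=R[abs(R[:,2]-z)<.004]
    s=least_squares(lambda c:np.hypot(Q[:,0]-c[0],Q[:,1]-c[1])-.022,[.597,.045],loss="soft_l1",f_scale=.0005);print(z,len(Q),s.x)
for n in("scene","side"):
    C=cloud(load(n+"e1"));near=np.hypot(C[...,0]-.598,C[...,1]-.044)<.03;print(n,np.nanmin(C[...,2][near&(C[...,2]>.08)]))
E
```

```text
clock: 14.18
tool_pos: [0.5576, 0.0514, 0.0857]
eef_rot: [[-0.972, 0.235, 0.012], [0.235, 0.972, -0.0], [-0.012, 0.003, -1.0]]
contact_force: [-3.9, -0.5, 29.8]
gripper_width: 0.0221
gripper_force: 101.3
clock: 14.77
tool_pos: [0.5962, 0.0444, 0.1458]
eef_rot: [[-0.972, 0.236, -0.003], [0.236, 0.972, 0.0], [0.003, -0.001, -1.0]]
contact_force: [-0.6, -0.2, -2.5]
gripper_width: 0.022
gripper_force: 98.2
[0.59584463 0.04448702 0.1458091 ] 0.022136730011961515 14.9167
flange 2961 [ 0.0002 -0.0012  0.0465] (array([0.5552, 0.0504]), np.float64(0.016905629970438332)) [0.5551 0.0504 0.052 ] [0.0454 0.0456 0.0159]
plugtop 270 [0.5549 0.0506 0.0624] [0.5548 0.0507 0.0623]
[0.5731 0.023  0.1075] [0.603  0.0662 0.15  ]
0.113 236 [0.5954 0.0444]
0.121 294 [0.5954 0.0443]
0.129 1307 [0.5976 0.0437]
scene 0.10718906687742391
side 0.10406174823367276
```

View pics/e1.png

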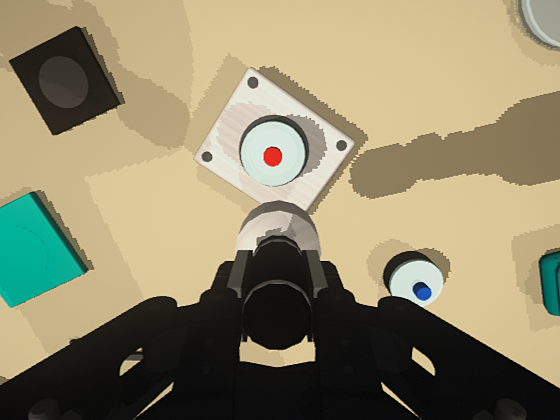

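The cap is home at (272,153): its flange measures level at z = 0.0465 and is centred. I return the pusher to its pad.

```bash
python3 -m jog '[[-0.014,-0.027,0,0],[-0.028,-0.054,0,0],[-0.042,-0.08,0,0],[-0.056,-0.107,0,0],[-0.07,-0.134,0,0],[-0.085,-0.16,0,0],[-0.1,-0.188,0,0],[-0.114,-0.214,0,0],[-0.128,-0.24,0,0],[-0.138,-0.26,0,0],[-0.1435,-0.269,0,0],[-0.1435,-0.269,-0.03,0],[-0.1435,-0.269,-0.06,0],[-0.1435,-0.269,-0.08,0],[-0.1435,-0.269,-0.085,0],[-0.1435,-0.269,-0.085,0],[-0.1435,-0.269,-0.085,0],[-0.1435,-0.269,-0.085,0]]'
```

```text
clock: 16.42
tool_pos: [0.4547, -0.2249, 0.0648]
eef_rot: [[-0.972, 0.235, 0.003], [0.235, 0.972, -0.001], [-0.003, -0.001, -1.0]]
contact_force: [0.2, -0.4, -0.7]
gripper_width: 0.0221
gripper_force: 98.5
```

```bash
python3 -m jog '[[0,0,-0.006,0],[0,0,-0.01,0],[0,0,-0.013,0],[0,0,-0.015,0],[0,0,-0.015,0],[0,0,-0.015,0]]'
python3 -m jog '[[0,0,-0.001,0],[0,0,-0.002,0],[0,0,-0.002,0]]'
```

```text
clock: 16.92
tool_pos: [0.4538, -0.2247, 0.048]
eef_rot: [[-0.972, 0.236, 0.0], [0.236, 0.972, -0.0], [-0.0, 0.0, -1.0]]
contact_force: [-0.1, 1.7, 1.0]
gripper_width: 0.0217
gripper_force: 98.5
clock: 17.17
tool_pos: [0.454, -0.2247, 0.0479]
eef_rot: [[-0.972, 0.235, 0.001], [0.235, 0.972, -0.0], [-0.001, -0.0, -1.0]]
contact_force: [-4.4, 2.7, 10.0]
gripper_width: 0.0221
gripper_force: 99.8
```

Seated on the pad. I release and retreat straight up.

```bash
python3 -m jog '[[0,0,0.001,0],[0,0,0.001,0],[0,0,0.001,0],[0,0,0.001,0],[0,0,0.001,0],[0,0,0.001,0]]' 0.05
python3 -m jog '[[0,0,0.03,0],[0,0,0.07,0],[0,0,0.1,0],[0.036,0.011,0.15,0],[0.036,0.011,0.15,0],[0.036,0.011,0.15,0],[0.036,0.011,0.15,0],[0.036,0.011,0.15,0]]'
python3 look.py f1 wrist scene side
python3 - <<'E'
from h import *
from scipy.optimize import least_squares
np.set_printoptions(precision=4,suppress=True)
d=load("wristf1");C=cloud(d);near=np.hypot(C[...,0]-.453,C[...,1]+.224)<.04
for lo,hi in((.09,.099),(.02,.034)):
    R=C[near&(C[...,2]>lo)&(C[...,2]<hi)];print(lo,len(R),R.mean(0),circ(R[:,:2]),(R.min(0)+R.max(0))/2)
C=cloud(load("scenef1"));n=np.hypot(C[...,0]-.5555,C[...,1]-.0507)<.02;print("cap z from scene",np.nanmax(C[...,2][n]),np.nanmedian(C[...,2][n]))
E
```

```text
clock: 17.67
tool_pos: [0.4536, -0.2247, 0.0465]
eef_rot: [[-0.972, 0.236, -0.0], [0.236, 0.972, 0.0], [0.0, 0.0, -1.0]]
contact_force: [-0.1, -0.5, -0.0]
gripper_width: 0.0497
gripper_force: 0.0
clock: 18.33
tool_pos: [0.489, -0.2136, 0.1953]
eef_rot: [[-0.972, 0.235, -0.002], [0.235, 0.972, 0.001], [0.002, 0.0, -1.0]]
contact_force: [0.6, -0.0, -1.4]
gripper_width: 0.0501
gripper_force: 0.0
[ 0.48863189 -0.21363283  0.19492863] 0.04991994294964348 18.4833
0.09 796 [ 0.4526 -0.2243  0.0936] (array([ 0.4528, -0.2245]), np.float64(0.008212277985441335)) [ 0.4531 -0.2248  0.0932]
0.02 394 [ 0.4472 -0.2209  0.032 ] (array([ 0.4532, -0.2247]), np.float64(0.020242738458520204)) [ 0.453  -0.2248  0.0272]
cap z from scene 0.06493497946080007 0.047521598287263045
```

```bash
python3 -c "
import cv2,numpy as np
a=cv2.imread('pics/f1.png');s=np.load('scenef1.npz')['pixels'][:,:,::-1]
cv2.imwrite('pics/f2.png',np.hstack([cv2.resize(a,(400,300)),cv2.resize(s,(400,300))]))"
```

```text
(no output)
```

View pics/f2.png

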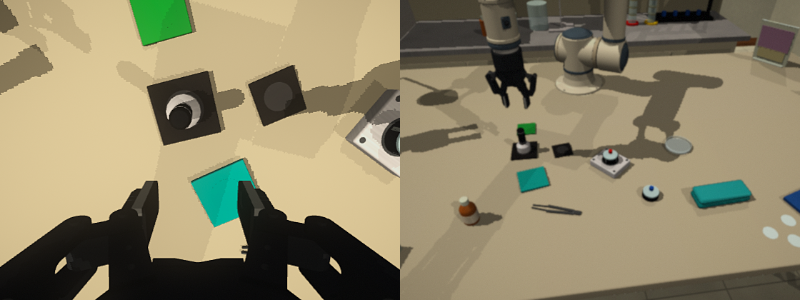

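The pusher stands upright at the centre of its pad (183,108 in the left picture). The cap is closed on the block (610,157 in the right picture) and the bystanders are in place.

```bash
python3 -c "
from cell import close_job
print(close_job())"
```

```text
the job is handed in; nothing more can be done
None
```

The job is handed in (no verdict was returned): by my camera measurements the cap is home and level on the cassette, the pusher stands upright within 1 mm of its pad's centre, and the bystanders look unmoved.

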